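Load the pellet die, release the safety catch and hold the press lever down

TASK

Press the sample in the pellet press: with the safety catch still locking the lever up, set the small steel die ring (the one with the disc inside) over the locating post, not letting it drop, until it sits flat on the anvil, and let go of it. Then flip the safety catch fully forward, away from the hinge, until its thumb lever lies level, pull the lever down by its barrel handle until the punch bears firmly on the disc in the die, and keep it there: the job ends with the gripper still on the handle, holding the lever down under load. Leave everything else on the bench where it is.

Things in the scene. Friction and masses are not known exactly. Their poses are not given: they have to be found in the camera images.
- press: grey cast pellet press, bolted down: base 245 x 130 x 22 mm, from 85 mm before the post to 160 mm behind it; anvil and post in front, hinged lever behind, rear stop 98 mm tall. Origin on the bench right under the post. Its +x points from the post back to the hinge, z up, y across; 'forward' is -x, its right is -y
- post (a point): centre of the anvil's flat top, at the foot of the locating post, 30 mm above the bench; axes as the press. The anvil is 70 mm wide. The post is upright, round, 19 mm thick and 9 mm high, its top edge tapered to 13 mm
- lever_hinge (a point): middle of the lever's hinge, 110 mm behind the post (+x of the press), 52 mm above the bench; the hinge runs along the press's y axis
- lever (a joint): lever angle, rad: 0 upright, growing as its handle is pulled forward (-x of the press) and down; 1.25 when the punch meets the disc of a seated die, stop at 1.32. Locked (but for a slight give) while the catch is on. A spring lifts it if let go: 2 to 5 N at the handle on the way, about 6 N at the bottom; beyond that 1 N more at the handle gives about 2 N under the punch
- grip: the lever's handle: a bright metal barrel across the lever's end, 24 mm thick, 66 mm long along the press's y, turning freely on its pin, so a pinch across its thickness holds through the swing. Origin at its middle: 222 mm from the hinge, 50 mm to the left of the lever (+y of the press), 274 mm above the bench when upright; 122 mm up, 100 mm before the post when the punch is on the disc
- punch: steel punch under the lever, 16 mm thick, origin at the centre of its tip. It swings with the lever and at the bottom enters the die's hole and meets the disc. Lever upright: the tip stands about 73 mm behind the post, 155 mm above the bench, clear of a gripper over the post
- catch (a joint): safety catch angle, rad: about 0 locked (nose before a pin on the lever, thumb lever upright), growing as the thumb lever is flipped forward (-x of the press) and down; 1.57 level, stop at 1.75; call 1.4 or more fully flipped. Friction holds it where it is left; 1 to 2 N at the small ball moves it
- catch_pivot (a point): middle of the thumb lever's pivot: 65 mm behind the post (+x of the press), 82 mm to its right (-y of the press), 102 mm above the bench; the pivot runs along the press's y axis
- catch_ball: the small steel ball on the catch's thumb lever, 20 mm in diameter, origin at its centre, 65 mm from the pivot, on a rod 8 mm thick; locked it is 167 mm above the bench. Pinch it lightly (about 30 N; it must turn between the fingers, a hard grip is dragged off) or push it over from behind. 15 mm inboard of it, up to 112 mm above the bench, stands the bracket that carries the pivot
- die: the pellet die to be pressed: a polished steel ring, 46 mm outer diameter, 30 mm tall, 22 mm hole, both ends alike, with a darker 8 mm thick disc across the middle of the hole, 11 mm below either end. 0.24 to 0.39 kg, lying flat on the bench. Origin at its very centre, 15 mm above what it stands on, z along its axis
- weight: a plain steel laboratory weight, 32 mm wide, 50 mm tall with a small head. A bystander: leave it alone. Origin at the centre of its underside
- sleeve: a larger, empty steel ring, 60 mm wide, 22 mm tall, open 42 mm hole with no disc in it: not the die. A bystander: leave it alone. Origin at the centre of its underside
- jar: a small amber glass jar, 44 mm wide, 55 mm tall, dark screw cap. A bystander: leave it alone. Origin at the centre of its underside
- mortar: a white mortar bowl, 84 mm wide, 38 mm tall. A bystander: leave it alone. Origin at the centre of its underside
- beaker: a glass beaker, 68 mm wide, 85 mm tall. A bystander: leave it alone. Origin at the centre of its underside
- spatula: a flat steel lab spatula, 180 mm long, 5 mm thick. A bystander: leave it alone. Origin at the centre of its underside
- dishes: a stack of three Petri dishes, 90 mm wide, 47 mm tall. A bystander: leave it alone. Origin at the centre of its underside
There are look-alikes about, which are no part of the job. Leave any blue or turquoise look-alike of the die alone.

How it is judged:
By the outcome, as a careful person would: the job done as asked, in the order asked, and still so for the second after the job is handed in, while the arm keeps its last pose, push and grip.
It also fails if it takes over 70 s, if anything falls off the work surface, if the arm or the gripper's body presses on something with over 40 N, if the wrist force passes 120 N, or if a joint passes its speed limit or range.

ROBOT

A 6-joint arm with a two-finger parallel gripper is mounted at the origin on the work surface. World frame = base frame: x ahead of the robot, y to its left, z up, the work surface at z = 0. Lengths are in m, angles in rad, forces in N, time in s.
With the tool pointing down it reaches from about 0.325 to 0.9 m from the base axis. Payload 6.1 kg.
Tool frame: the origin (TCP) lies at the very end of the fingers, on their centre line; the grasp point (between the pads) lies 19 mm behind it; z points along the fingers, y is the direction in which the jaws open and shut (so a half turn about z gives the same grasp; the last joint's range is limited). The gripper opens to 85 mm and grips with 20 to 120 N. Pads are 22 mm wide; open, the fingers measure 114 mm over their backs; the gripper's body (76 mm by 85 mm) begins 54 mm behind the grasp point. The pads swing forward as they close: fully open they stand 13 mm farther back than shut.
Start: joints at [1.082, 0.22, 1.526, -0, 1.395, -0.126], TCP at [0.222, 0.584, 0.231] pointing down, gripper open.
Joint ranges: [-2.98, 2.98], [-0.91, 2.08], [0.09, 2.57], [-1.24, 4.39], [0.2, 2.65], [-2.68, 2.68]. Speed limits (rad/s): [2.57, 2.57, 3.01, 3.14, 3.14, 3.14].

INTERFACE

Orientations are given as a unit quaternion [w, x, y, z].
In Python, from rig import ctrl gives the robot as it stands.
- The arm moves only by the tool carry_out, never from a script. Its argument "commands" is a list of rows, each an object of numbers: "claw": the closure, from 0 (fully open) to 1 (shut); "x", "y", "z": the shift along the tool's x, y, z as a fraction of full scale; "twist": the turn about the tool's z as a fraction of full scale. In form: [{"claw": .., "x": .., "y": .., "z": .., "twist": ..}, ...]. A call has 1 to 10 rows; each row is the pose to reach, as a shift and turn from the pose measured when the call began, along the tool's axes at that moment; what a row does not reach only later rows make up. Full scale, the value 1, is 0.2 m for a shift and 30 degrees for a turn. A row lasts 1/10 s, in which the tool goes at most 50 mm and 8.59 degrees, less where a joint would pass 70% of its speed; a pose out of reach is approached as far as the arm can. A call with a number of a shift or a turn outside -1 to 1 is refused whole. A call with a gripper value outside its range is refused whole. The fingers move at their own pace and stop on an object; "squeeze" is the grip in N (left out, the last holds). Time passes only in rows, so rows that repeat a pose let the fingers close. It gives the time, the measured TCP pose, the force and the opening at its end, in the units of the state.
- ctrl.observe(): the state, without advancing time (a new reading comes with each control period).
- ctrl.camera(name): name is "scene" or "top" or "wrist"; returns the picture (384x512x3 uint8, blue, green, red); there is no depth.
- ctrl.camera_params(name): a dict with "fovy" (degrees; the focal length in pixels is half the picture's height over the tangent of half this angle, whatever the lens; pixels are square), "cx", "cy" (the principal point, pixels), "R" (3x3) and "t" (3): a world point X has camera coordinates R X + t. Camera axes: x right, y down, z forward; pixel columns grow to the right and rows downward; lengths in m; the calibration is good to about 2 mm. A picture is of the moment at which its call begins: read the wrist's pose just before it. camera_params takes no time and is no camera call; for the wrist camera it gives the pose at the moment of the call.
- ctrl.finish_job(): hands the job in, once; it reports no verdict.
Trained networks look in the newest picture that a camera, given by its name, has taken for a name from the list of things; names that differ only in an ending like _2 or _b are one class to them, and where a whole thing is asked for, a point or a joint stands for the part that bears it (a point fixed in the world has none). Each returns a list of dicts, best first, with "conf" (0 to 1); they miss things now and then, are a little off and sometimes report something else, mostly with a low value. They report only what shows in the picture. A call takes as long as a camera call. They do not tell look-alikes from the thing itself.
- ctrl.outline_of(name, camera): "mask" (384x512 bool, what is visible of it) and "extent" ([centre column, centre row, width, height] in pixels, round what is visible of it).
The state is a dict: "time": time; "q": joint angles; "dq": joint speeds; "joint_efforts": joint torques, N m; "ee_pos": TCP position; "orientation": TCP orientation; "contact_force": force on the tool from outside, world axes, zero at the start; "wrist_torque": the same for the moment, N m; "gripper_width": opening from 0.0 (shut) to 1.0 (fully open).
Only numpy, scipy, OpenCV 4.12 (cv2) and the standard library are available. Lean on these libraries where they do the work, as an engineer would, in place of code of your own. Each camera call takes 0.05 s, during which the arm holds its last target. There are 200 camera calls.

## Working session

There is one attempt and no reset: what is moved stays moved. The work goes in short steps, Python scripts to look and compute and a tool call to move; the robot and the scene stay as the last step left them, time stands still between calls to the robot, and variables do not carry over. Pictures are saved under pics/ and viewed, about 8 in all and at most 12, crops included, and the job is handed in when it is done.

Besides the shell and the picture viewer there is one more tool, called as name(argument=value, ...) on one line, values as JSON. carry_out: Moves the arm, as the interface text tells. Its arguments: {"type":"object","properties":{"commands":{"type":"array","items":{"type":"object","properties":{"claw":{"type":"number"},"x":{"type":"number","minimum":-1,"maximum":1},"y":{"type":"number","minimum":-1,"maximum":1},"z":{"type":"number","minimum":-1,"maximum":1},"twist":{"type":"number","minimum":-1,"maximum":1}}}},"squeeze":{"type":"number"}},"required":["commands"]}

```bash
mkdir -p pics; ls; python3 - <<'E'
from rig import ctrl
import cv2,numpy as np
s=ctrl.observe();print({k:np.round(v,3) for k,v in s.items()})
for c in("top","scene"):
    cv2.imwrite(f"pics/{c}1.png",ctrl.camera(c)); p=ctrl.camera_params(c);print(c,p)
    for n in("die","press","catch_ball","grip","sleeve","post","weight"):
        try: print(n,[(round(d["conf"],2),np.round(d["extent"])) for d in ctrl.outline_of(n,c)])
        except Exception as e: print(n,e)
E
```

```text
pics
{'time': np.float64(0.0), 'q': array([ 1.082,  0.221,  1.528, -0.   ,  1.395, -0.126]), 'dq': array([ 0.001,  0.001, -0.001,  0.   , -0.002,  0.   ]), 'joint_efforts': array([-2.0000e-03, -4.9689e+01, -3.8940e+01, -0.0000e+00,  1.1000e-02,
        0.0000e+00]), 'ee_pos': array([0.222, 0.584, 0.23 ]), 'orientation': array([-0.   ,  0.18 ,  0.984, -0.001]), 'contact_force': array([-0.132,  0.537, -0.062]), 'wrist_torque': array([ 0.012, -0.005,  0.054]), 'gripper_width': np.float64(1.002)}
top {'fovy': 48.35103192833711, 'cx': 262.1711419914124, 'cy': 183.15155079569962, 'R': array([[ 0.02515609, -0.99940136,  0.02375064],
       [-0.99754661, -0.02664783, -0.06473521],
       [ 0.06532936, -0.02206389, -0.9976198 ]]), 't': array([-0.04515591,  0.55752572,  1.28148892])}
die [(0.8, array([107., 231.,  20.,  16.])), (0.74, array([141., 227.,  14.,  20.])), (0.55, array([155., 254.,  17.,  17.])), (0.36, array([289., 160.,   9.,   8.]))]
press [(0.6, array([257., 174.,  70.,  81.]))]
catch_ball []
grip [(0.51, array([239., 138.,  28.,   9.])), (0.39, array([140., 176.,  22.,  20.]))
[... 324 characters left out ...]
036, -0.64459605]]), 't': array([ 0.46452562, -0.05231968,  1.35713335])}
die [(0.76, array([372., 293.,  21.,  20.])), (0.64, array([407., 320.,  26.,  25.])), (0.59, array([378., 266.,  17.,  21.]))]
press [(0.66, array([161., 160.,  22.,  30.])), (0.61, array([242., 216.,  92., 104.])), (0.36, array([373., 294.,  18.,  23.]))]
catch_ball []
grip [(0.52, array([225., 181.,  25.,  19.]))]
sleeve [(0.56, array([330., 325.,  24.,  28.]))]
post [(0.81, array([242., 219.,  91.,  99.])), (0.74, array([373., 293.,  19.,  17.])), (0.18, array([274., 343.,  43.,  47.]))]
weight [(0.5, array([326., 262.,  11.,  17.])), (0.49, array([224., 201.,  29.,  70.])), (0.46, array([202., 150.,  19.,  13.]))]
```

```bash
python3 - <<'E'
import cv2,numpy as np
t=cv2.imread("pics/top1.png");s=cv2.imread("pics/scene1.png")
a=cv2.resize(t[110:290,80:320],(800,600),interpolation=cv2.INTER_CUBIC)
b=cv2.resize(s[140:380,130:450],(800,600),interpolation=cv2.INTER_CUBIC)
cv2.imwrite("pics/t1c.png",a);cv2.imwrite("pics/s1c.png",b)
E
```

```text
(no output)
```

View pics/t1c.png

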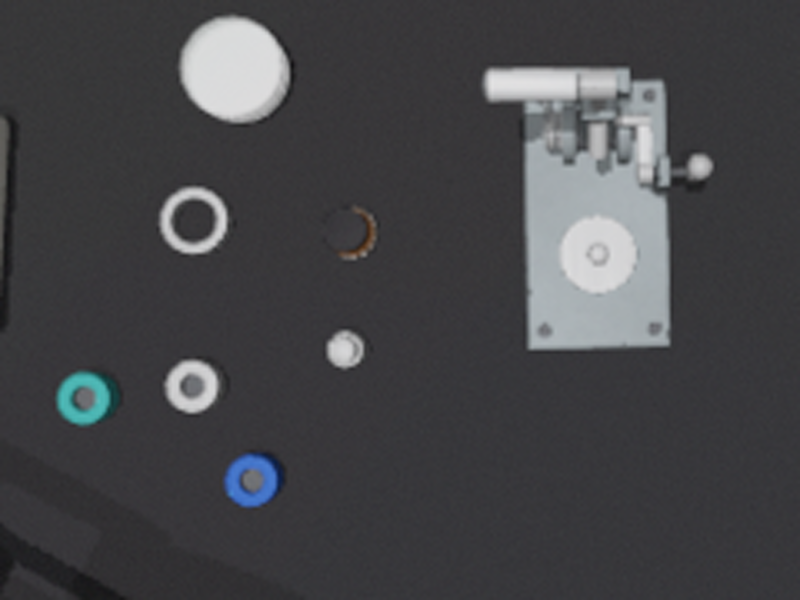

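View pics/s1c.png

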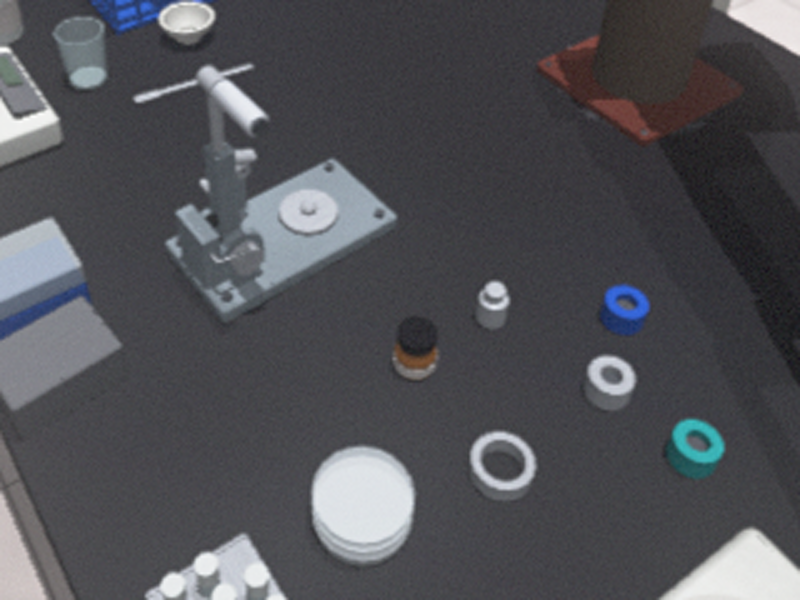

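The viewed pictures show three rings. They are turquoise at top px (105,229), plain steel at (137.6,226) and blue at (155.6,254). The wide empty sleeve is at (138,176). The steel ring at (137.6,226) fits the die: it is small and uncoloured, with a grey disc in the hole. The press post is at top px (259,186), the ball at (290,160), and the barrel handle runs from about (226,135) to (252,135).

```bash
cat > h.py <<'E'
import numpy as np,cv2
from rig import ctrl
from scipy.optimize import least_squares
def fk(p): return 192/np.tan(np.radians(p["fovy"])/2)
def proj(X,p):
    c=p["R"]@np.asarray(X,float)+p["t"]; return np.array([p["cx"],p["cy"]])+fk(p)*c[:2]/c[2]
def back(uv,z,p):
    d=p["R"].T@np.array([(uv[0]-p["cx"])/fk(p),(uv[1]-p["cy"])/fk(p),1]); o=-p["R"].T@p["t"]
    return o+d*(z-o[2])/d[2]
def pw(L,v):
    c,s=np.cos(v[2]),np.sin(v[2]); return [v[0]+c*L[0]-s*L[1],v[1]+s*L[0]+c*L[1],L[2]]
E
python3 - <<'E'
from h import *
t=ctrl.camera_params("top");s=ctrl.camera_params("scene")
T=lambda x,y:(80+x*.3-.35,110+y*.3-.35)
S=lambda x,y:(130+x*.4-.3,140+y*.4-.3)
obs=[(t,(0,0,.039),T(598,254)),(t,(.065,-.082,.167),T(700,167)),(t,(-.085,.065,.022),T(529,349)),(t,(-.085,-.065,.022),T(669,345)),
(s,(0,0,.039),S(309,203)),(s,(-.085,.065,.022),S(396,214)),(s,(-.085,-.065,.022),S(333,161)),(s,(.16,.065,.022),S(227,314)),(t,(0.11,.05,.274),T(531,84))]
f=lambda v:np.concatenate([proj(pw(L,v),p)-np.array(u) for p,L,u in obs])
r=least_squares(f,[.55,0,0],loss="soft_l1");print("press",r.x.round(4));print(f(r.x).reshape(-1,2).round(1))
im=cv2.imread("pics/top1.png").astype(int)
def cen(u,v,R,z):
    w=im[v-R:v+R+1,u-R:u+R+1].max(2); m=(w>110).astype(np.uint8)
    cs=max(cv2.findContours(m,cv2.RETR_EXTERNAL,cv2.CHAIN_APPROX_NONE)[0],key=cv2.contourArea)
    (a,b),rad=cv2.minEnclosingCircle(cs); return (a+u-R,b+v-R),rad
for n,u,v,z in(("die",138,226,.03),("anvil",259,186,.03)):
    c,rad=cen(u,v,12 if n=="die" else 9,z);print(n,c,rad,back(c,z,t).round(4))
print("die crop",back(T(192,387),.03,t), "scene",back(S(611,376),.03,s))
for n,a,b in(("blue",252,480),("weight",345,350),("turq",85,398),("jar",350,232)): print(n,back(T(a,b),.03,t).round(3))
w=ctrl.camera_params("wrist");print(w)
E
```

```text
press [ 0.5482 -0.0208  0.0501]
[[-0.1  0.2]
 [-0.3 -1.1]
 [-0.4  0.7]
 [ 0.7  0.8]
 [-0.6  1. ]
 [ 0.7  1.1]
 [-0.4 -1.5]
 [-2.1  0.2]
 [ 0.1  1.4]]
die (137.0447759628296, 225.2164182662964) 8.047786712646484 [0.4225 0.3384 0.03  ]
anvil (259.0, 186.0) 12.728022575378418 [ 0.5489 -0.0211  0.03  ]
die crop [0.42096764 0.33774907 0.03      ] scene [0.41984938 0.33871768 0.03      ]
blue [0.34  0.281 0.03 ]
weight [0.457 0.203 0.03 ]
turq [0.409 0.432 0.03 ]
jar [0.563 0.203 0.03 ]
{'fovy': 69.90568327117492, 'cx': 258.32599460205563, 'cy': 189.074293760912, 'R': array([[ 3.54392965e-01,  9.35096585e-01, -6.17519223e-05],
       [ 8.89642403e-01, -3.37145910e-01,  3.08008165e-01],
       [ 2.87996564e-01, -1.09210864e-01, -9.51383711e-01]]), 't': array([-0.62519637, -0.04092188,  0.37949776])}
```

```bash
cat >> h.py <<'E'
from scipy.spatial.transform import Rotation as Ro
V=np.array([.5485,-.021,.0501]); DIE=np.array([.421,.338])
def go(x,y,z,yaw=None):
    "print fractions of full scale to target; yaw=world angle of tool y, deg"
    s=ctrl.observe(); q=s["orientation"]; R=Ro.from_quat([q[1],q[2],q[3],q[0]])
    d=R.inv().apply(np.array([x,y,z])-s["ee_pos"])/.2; M=R.as_matrix()
    cur=np.degrees(np.arctan2(M[1,1],M[0,1])); tw=0 if yaw is None else -(((yaw-cur+90)%180)-90)/30
    print("xyz frac",d.round(3),"twist",round(tw,3),"yaw",cur.round(1),"pos",np.round(s["ee_pos"],4),"down",M[:,2].round(3))
def gp(x,y,z,yaw=None): go(*pw((x,y,z),V),yaw)
E
python3 -c "
from h import *
go(*DIE,.2,92.9)"
```

```text
xyz frac [-1.368 -0.798  0.157] twist -0.79 yaw 69.2 pos [0.2218 0.5843 0.2313] down [ 0.  0. -1.]
```

carry_out(commands=[{"claw": 0, "x": -0.2, "y": -0.15, "z": 0, "twist": -0.2}, {"claw": 0, "x": -0.4, "y": -0.3, "z": 0, "twist": -0.4}, {"claw": 0, "x": -0.6, "y": -0.45, "z": 0.05, "twist": -0.6}, {"claw": 0, "x": -0.8, "y": -0.6, "z": 0.1, "twist": -0.79}, {"claw": 0, "x": -1, "y": -0.75, "z": 0.15, "twist": -0.79}, {"claw": 0, "x": -1, "y": -0.8, "z": 0.157, "twist": -0.79}, {"claw": 0, "x": -1, "y": -0.8, "z": 0.157, "twist": -0.79}])

```text
time: 1.5
ee_pos: [0.3521, 0.3622, 0.1996]
orientation: [-0.0, -0.024, 1.0, -0.0]
contact_force: [0.3, 1.7, -0.2]
gripper_width: 0.996
```

```bash
python3 - <<'E'
from h import *
go(*DIE,.15,92.9)
w=ctrl.camera_params("wrist");im=ctrl.camera("wrist");cv2.imwrite("pics/w1.png",im)
print(proj([*DIE,.03],w))
for d in ctrl.outline_of("die","wrist"): print(round(d["conf"],2),np.round(d["extent"],1),back(d["extent"][:2],.03,w).round(4))
E
```

```text
xyz frac [-0.339 -0.137  0.248] twist -0.006 yaw 92.7 pos [0.3521 0.3622 0.1996] down [-0.001 -0.    -1.   ]
[236.40552973 223.66829899]
0.96 [239.9 219.2  38.   34.9] [0.4147 0.3422 0.03  ]
0.87 [194.1 150.3  42.6  42.8] [0.3316 0.2876 0.03  ]
0.64 [132.1 241.8  37.1  36.2] [0.4527 0.206  0.03  ]
0.59 [314.3 212.2  37.8  39.6] [0.401  0.4331 0.03  ]
```

View pics/w1.png

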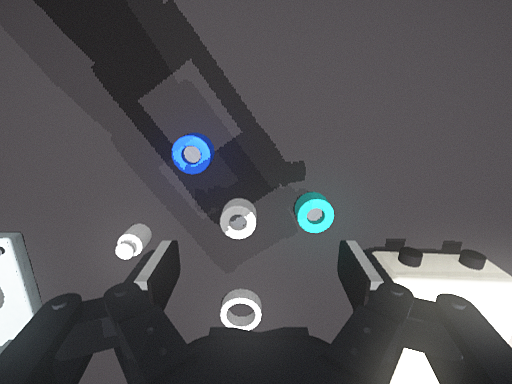

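The wrist picture confirms it: the steel ring with the grey disc is at (239,219), with blue at (192,154), turquoise at (314,213), and the empty sleeve at (241,310). I'm moving above the steel one.

carry_out(commands=[{"claw": 0, "x": -0.1, "y": -0.04, "z": 0.05}, {"claw": 0, "x": -0.2, "y": -0.09, "z": 0.15}, {"claw": 0, "x": -0.31, "y": -0.13, "z": 0.25}, {"claw": 0, "x": -0.335, "y": -0.13, "z": 0.35}, {"claw": 0, "x": -0.335, "y": -0.13, "z": 0.4}, {"claw": 0, "x": -0.335, "y": -0.13, "z": 0.4}])

```text
$.commands[0]: bad value
```

```bash
python3 - <<'E'
from h import *
w=ctrl.camera_params("wrist");im=ctrl.camera("wrist")
go(*DIE,.004,92.9)
print(proj([*DIE,.03],w))
for d in ctrl.outline_of("die","wrist"):
    print(round(d["conf"],2),np.round(d["extent"],1),back(d["extent"][:2],.03,w).round(4))
th=np.linspace(0,2*np.pi,60)
for r,c in((.023,(0,0,255)),(.011,(0,255,0))):
    pts=np.array([proj([DIE[0]+r*np.cos(a),DIE[1]+r*np.sin(a),.03],w) for a in th]).round().astype(int)
    cv2.polylines(im,[pts],True,c,1)
u=proj([*DIE,.03],w).astype(int)
cv2.imwrite("pics/w2.png",cv2.resize(im[max(0,u[1]-90):u[1]+90,u[0]-120:u[0]+120],None,fx=3,fy=3))
E
```

```text
xyz frac [-0.338 -0.154  0.983] twist 0.002 yaw 93.0 pos [0.3518 0.365  0.2006] down [ 0.001  0.001 -1.   ]
[234.16558301 223.1241973 ]
0.91 [311.9 213.6  35.9  39.4] [0.4033 0.4334 0.03  ]
0.67 [191.7 151.4  43.4  43. ] [0.3335 0.2873 0.03  ]
0.62 [235.8 219.3  38.3  36.2] [0.4157 0.3399 0.03  ]
```

View pics/w2.png

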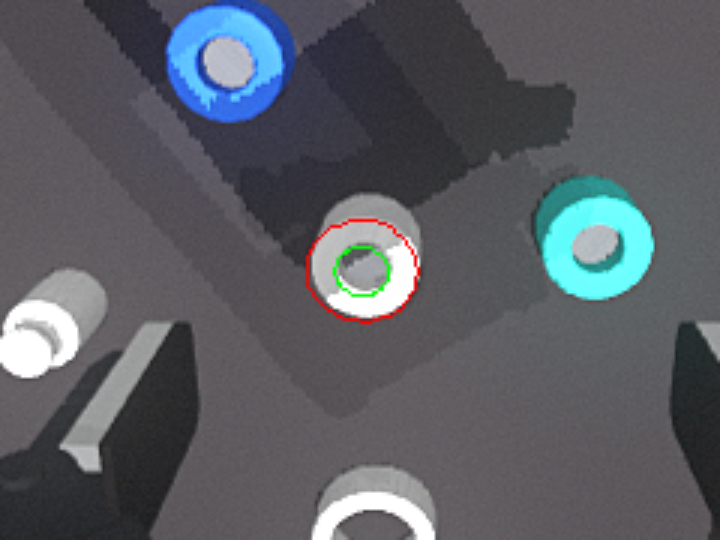

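The overlay fits the steel ring: red on the rim, green on the hole with its disc, and at most about 1 mm to the right. Rows need every field, so I'm resending.

carry_out(commands=[{"claw": 0, "x": -0.1, "y": -0.05, "z": 0.05, "twist": 0}, {"claw": 0, "x": -0.2, "y": -0.1, "z": 0.15, "twist": 0}, {"claw": 0, "x": -0.31, "y": -0.15, "z": 0.25, "twist": 0}, {"claw": 0, "x": -0.338, "y": -0.152, "z": 0.4, "twist": 0}, {"claw": 0, "x": -0.338, "y": -0.152, "z": 0.55, "twist": 0}, {"claw": 0, "x": -0.338, "y": -0.152, "z": 0.65, "twist": 0}, {"claw": 0, "x": -0.338, "y": -0.152, "z": 0.65, "twist": 0}])

```text
time: 2.4
ee_pos: [0.4181, 0.3384, 0.0673]
orientation: [-0.002, -0.027, 1.0, -0.001]
contact_force: [-0.4, -0.1, 0.5]
gripper_width: 0.999
```

```bash
python3 -c "
from h import *
for i in range(3): go(.421,.3385,.004,92.9); ctrl.camera('top')
print(ctrl.observe()['contact_force'])"
```

```text
xyz frac [-0.016 -0.     0.316] twist 0.007 yaw 93.1 pos [0.4181 0.3384 0.0673] down [-0.005 -0.002 -1.   ]
xyz frac [-0.009 -0.003  0.327] twist 0.007 yaw 93.1 pos [0.4194 0.3391 0.0694] down [-0.002 -0.    -1.   ]
xyz frac [-0.002 -0.006  0.335] twist 0.007 yaw 93.1 pos [0.4206 0.3396 0.0709] down [ 0.001  0.001 -1.   ]
[-0.33595706 -0.3109986   0.40941181]
```

carry_out(commands=[{"claw": 0, "x": 0, "y": -0.006, "z": 0.1, "twist": 0}, {"claw": 0, "x": 0, "y": -0.006, "z": 0.2, "twist": 0}, {"claw": 0, "x": 0, "y": -0.006, "z": 0.28, "twist": 0}, {"claw": 0, "x": 0, "y": -0.006, "z": 0.32, "twist": 0}, {"claw": 0, "x": 0, "y": -0.006, "z": 0.325, "twist": 0}, {"claw": 0.4, "x": 0, "y": -0.006, "z": 0.325, "twist": 0}, {"claw": 1, "x": 0, "y": -0.006, "z": 0.325, "twist": 0}, {"claw": 1, "x": 0, "y": -0.006, "z": 0.325, "twist": 0}, {"claw": 1, "x": 0, "y": -0.006, "z": 0.325, "twist": 0}, {"claw": 1, "x": 0, "y": -0.006, "z": 0.325, "twist": 0}], squeeze=60)

```text
time: 3.55
ee_pos: [0.4225, 0.3395, 0.0085]
orientation: [0.002, -0.027, 1.0, 0.002]
contact_force: [-1.3, -0.9, 5.9]
gripper_width: 0.52
```

carry_out(commands=[{"claw": 1, "x": 0, "y": 0, "z": 0, "twist": 0}, {"claw": 1, "x": 0, "y": 0, "z": 0, "twist": 0}, {"claw": 1, "x": 0, "y": 0, "z": 0, "twist": 0}])

```text
time: 3.85
ee_pos: [0.4225, 0.3395, 0.0086]
orientation: [0.002, -0.027, 1.0, 0.002]
contact_force: [-0.4, -0.0, -0.6]
gripper_width: 0.515
```

carry_out(commands=[{"claw": 1, "x": 0, "y": 0, "z": -0.05, "twist": 0}, {"claw": 1, "x": 0, "y": 0, "z": -0.15, "twist": 0}, {"claw": 1, "x": 0, "y": 0, "z": -0.3, "twist": 0}, {"claw": 1, "x": 0, "y": 0, "z": -0.5, "twist": 0}, {"claw": 1, "x": 0, "y": 0, "z": -0.7, "twist": 0}, {"claw": 1, "x": 0, "y": 0, "z": -0.7, "twist": 0}, {"claw": 1, "x": 0, "y": 0, "z": -0.7, "twist": 0}])

```text
time: 4.55
ee_pos: [0.4224, 0.3393, 0.1498]
orientation: [0.003, -0.027, 1.0, 0.002]
contact_force: [-1.0, -0.0, -4.6]
gripper_width: 0.518
```

```bash
python3 - <<'E'
from h import *
im=ctrl.camera("wrist");s=ctrl.observe();w=ctrl.camera_params("wrist")
print(s["contact_force"].round(1),s["gripper_width"])
e=s["ee_pos"];zt=e[2]-.0086+.03;zb=zt-.03
th=np.linspace(0,2*np.pi,60)
for z,r,c in((zt,.023,(0,0,255)),(zt,.011,(0,255,0)),(zb,.023,(255,0,255))):
    pts=np.array([proj([e[0]+r*np.cos(a),e[1]+r*np.sin(a),z],w) for a in th]).round().astype(int)
    cv2.polylines(im,[pts],True,c,1)
u=proj([*e[:2],zt],w).astype(int);print(u)
cv2.imwrite("pics/w3.png",cv2.resize(im[max(0,u[1]-90):u[1]+90,u[0]-120:u[0]+120],None,fx=3,fy=3))
gp(0,0,.13,92.9)
E
```

```text
[-0.4 -0.  -5. ] 0.5202320099315562
[258 262]
xyz frac [-0.539 -1.83   0.086] twist 0.006 yaw 93.1 pos [0.4212 0.3386 0.1479] down [ 0.003  0.003 -1.   ]
```

View pics/w3.png

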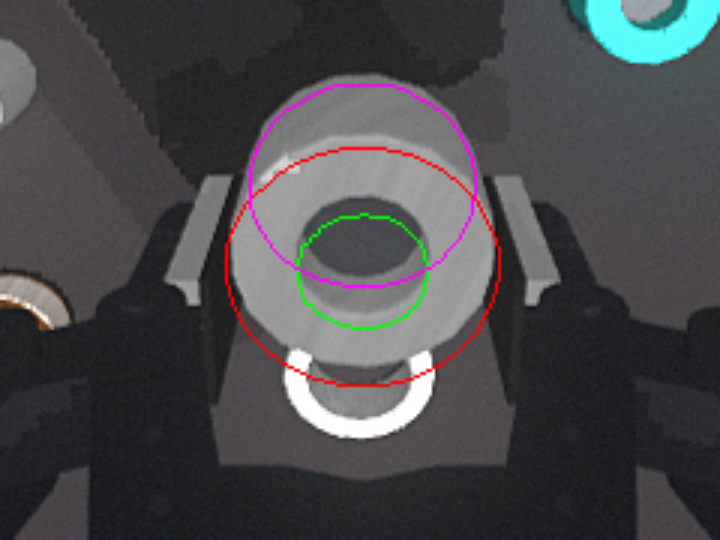

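The die is held and level, centred between the pads at crop (364,250), about 5 mm lower in the grip than I assumed. I'm now carrying it to the press.

carry_out(commands=[{"claw": 1, "x": -0.04, "y": -0.1, "z": 0, "twist": 0}, {"claw": 1, "x": -0.1, "y": -0.25, "z": 0, "twist": 0}, {"claw": 1, "x": -0.16, "y": -0.4, "z": 0, "twist": 0}, {"claw": 1, "x": -0.22, "y": -0.55, "z": 0, "twist": 0}, {"claw": 1, "x": -0.28, "y": -0.7, "z": 0, "twist": 0}, {"claw": 1, "x": -0.34, "y": -0.85, "z": 0, "twist": 0}, {"claw": 1, "x": -0.4, "y": -1, "z": 0, "twist": 0}], squeeze=80)

```text
time: 5.3
ee_pos: [0.5103, 0.1417, 0.1448]
orientation: [-0.001, -0.027, 1.0, 0.001]
contact_force: [0.6, 0.6, -4.4]
gripper_width: 0.512
```

```bash
python3 -c "
from h import *
gp(0,0,.13,92.9)"
```

```text
xyz frac [-0.147 -0.823  0.072] twist 0.006 yaw 93.1 pos [0.5103 0.1417 0.1448] down [-0.002  0.002 -1.   ]
```

carry_out(commands=[{"claw": 1, "x": -0.03, "y": -0.15, "z": 0, "twist": 0}, {"claw": 1, "x": -0.06, "y": -0.3, "z": 0, "twist": 0}, {"claw": 1, "x": -0.09, "y": -0.5, "z": 0, "twist": 0}, {"claw": 1, "x": -0.12, "y": -0.65, "z": 0.03, "twist": 0}, {"claw": 1, "x": -0.14, "y": -0.77, "z": 0.07, "twist": 0}, {"claw": 1, "x": -0.147, "y": -0.823, "z": 0.1, "twist": 0}, {"claw": 1, "x": -0.147, "y": -0.823, "z": 0.12, "twist": 0}, {"claw": 1, "x": -0.147, "y": -0.823, "z": 0.12, "twist": 0}, {"claw": 1, "x": -0.147, "y": -0.823, "z": 0.12, "twist": 0}])

```text
time: 6.2
ee_pos: [0.5478, -0.0198, 0.1198]
orientation: [-0.002, -0.027, 1.0, 0.001]
contact_force: [-0.7, -0.6, -3.2]
gripper_width: 0.502
```

```bash
python3 - <<'E'
from h import *
w=ctrl.camera_params("wrist");im=ctrl.camera("wrist");s=ctrl.camera("scene");sp=ctrl.camera_params("scene")
gp(0,0,.04,92.9)
th=np.linspace(0,2*np.pi,60)
def ring(img,p,r,z,c,L=(0,0)):
    cv2.polylines(img,[np.array([proj(pw((L[0]+r*np.cos(a),L[1]+r*np.sin(a),z),V),p) for a in th]).round().astype(int)],True,c,1)
ring(im,w,.035,.03,(0,0,255));ring(im,w,.0065,.039,(0,255,0))
for a,b in(((-.085,.065),(-.085,-.065)),((-.085,.065),(.05,.065)),((-.085,-.065),(.05,-.065))):
    cv2.line(im,*[tuple(int(round(k)) for k in proj(pw((*q,.022),V),w)) for q in(a,b)],(255,0,255),1)
a=cv2.resize(im,(800,600))
cv2.imwrite("pics/w4.png",a)
E
```

```text
xyz frac [-0.001 -0.006  0.403] twist 0.009 yaw 93.2 pos [ 0.5484 -0.0199  0.1206] down [-0.002  0.002 -1.   ]
```

View pics/w4.png

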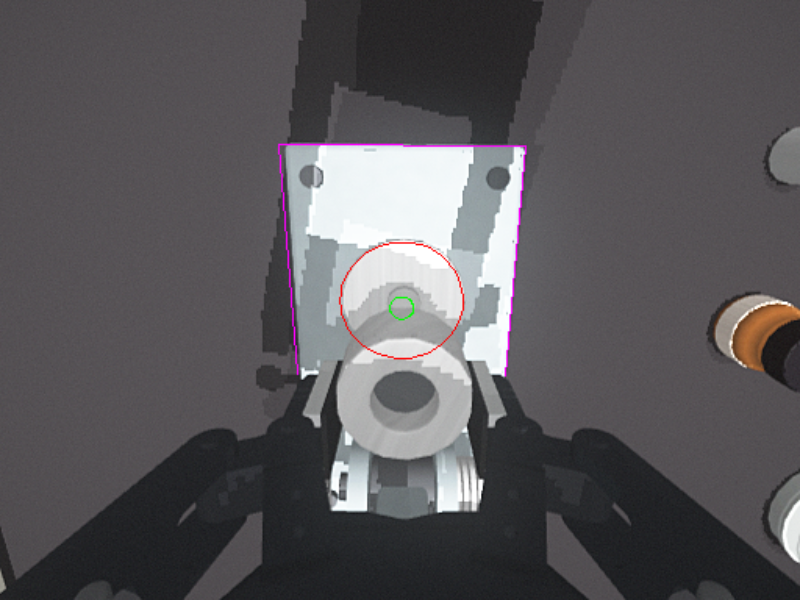

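The post at (402,300) and the base edges match the overlay within about 1 mm. I'm descending slowly.

carry_out(commands=[{"claw": 1, "x": 0, "y": -0.006, "z": 0.08, "twist": 0}, {"claw": 1, "x": 0, "y": -0.006, "z": 0.16, "twist": 0}, {"claw": 1, "x": 0, "y": -0.006, "z": 0.24, "twist": 0}, {"claw": 1, "x": 0, "y": -0.006, "z": 0.3, "twist": 0}, {"claw": 1, "x": 0, "y": -0.006, "z": 0.315, "twist": 0}, {"claw": 1, "x": 0, "y": -0.006, "z": 0.315, "twist": 0}, {"claw": 1, "x": 0, "y": -0.006, "z": 0.315, "twist": 0}])

```text
time: 7.0
ee_pos: [0.5491, -0.0209, 0.0584]
orientation: [-0.0, -0.028, 1.0, 0.001]
contact_force: [0.1, 0.3, -3.1]
gripper_width: 0.51
```

```bash
python3 -c "
from h import *
gp(0,0,.04,92.9);print(ctrl.observe()['contact_force'])"
```

```text
xyz frac [ 0.003 -0.     0.092] twist 0.009 yaw 93.2 pos [ 0.5491 -0.0209  0.0584] down [-0.     0.002 -1.   ]
[ 0.05103198  0.26775812 -3.09621355]
```

carry_out(commands=[{"claw": 1, "x": 0.002, "y": 0, "z": 0.015, "twist": 0}, {"claw": 1, "x": 0.002, "y": 0, "z": 0.025, "twist": 0}, {"claw": 1, "x": 0.002, "y": 0, "z": 0.035, "twist": 0}, {"claw": 1, "x": 0.002, "y": 0, "z": 0.045, "twist": 0}, {"claw": 1, "x": 0.002, "y": 0, "z": 0.045, "twist": 0}])

```text
time: 7.5
ee_pos: [0.5484, -0.0209, 0.049]
orientation: [-0.001, -0.028, 1.0, 0.001]
contact_force: [-0.6, -0.1, -3.6]
gripper_width: 0.509
```

carry_out(commands=[{"claw": 1, "x": 0, "y": 0, "z": 0.01, "twist": 0}, {"claw": 1, "x": 0, "y": 0, "z": 0.02, "twist": 0}, {"claw": 1, "x": 0, "y": 0, "z": 0.02, "twist": 0}])

```text
time: 7.8
ee_pos: [0.5485, -0.0209, 0.0449]
orientation: [-0.0, -0.028, 1.0, 0.001]
contact_force: [0.7, 0.6, -3.9]
gripper_width: 0.509
```

carry_out(commands=[{"claw": 1, "x": 0, "y": 0, "z": 0.01, "twist": 0}, {"claw": 1, "x": 0, "y": 0, "z": 0.018, "twist": 0}, {"claw": 1, "x": 0, "y": 0, "z": 0.018, "twist": 0}])

```text
time: 8.1
ee_pos: [0.5489, -0.0208, 0.0413]
orientation: [0.0, -0.028, 1.0, 0.001]
contact_force: [2.1, 0.8, -4.5]
gripper_width: 0.511
```

carry_out(commands=[{"claw": 1, "x": 0, "y": 0, "z": 0.008, "twist": 0}, {"claw": 1, "x": 0, "y": 0, "z": 0.012, "twist": 0}, {"claw": 1, "x": 0, "y": 0, "z": 0.012, "twist": 0}])

```text
time: 8.4
ee_pos: [0.5489, -0.0207, 0.0388]
orientation: [0.0, -0.028, 1.0, 0.001]
contact_force: [2.4, 0.2, -4.1]
gripper_width: 0.511
```

carry_out(commands=[{"claw": 1, "x": -0.003, "y": 0, "z": 0.005, "twist": 0}, {"claw": 1, "x": -0.004, "y": 0, "z": 0.01, "twist": 0}, {"claw": 1, "x": -0.004, "y": 0, "z": 0.015, "twist": 0}, {"claw": 1, "x": -0.004, "y": 0, "z": 0.015, "twist": 0}])

```text
time: 8.8
ee_pos: [0.5491, -0.0207, 0.0386]
orientation: [-0.001, -0.028, 1.0, 0.001]
contact_force: [-13.0, 1.8, 22.9]
gripper_width: 0.507
```

carry_out(commands=[{"claw": 1, "x": 0.003, "y": 0, "z": 0.0, "twist": 0}, {"claw": 1, "x": 0.003, "y": 0, "z": 0.0, "twist": 0}, {"claw": 1, "x": 0.003, "y": 0, "z": 0.0, "twist": 0}])

```text
time: 9.1
ee_pos: [0.5489, -0.0208, 0.0387]
orientation: [-0.001, -0.028, 1.0, 0.001]
contact_force: [0.9, 1.4, -0.2]
gripper_width: 0.508
```

```bash
python3 - <<'E'
from h import *
w=ctrl.camera_params("wrist");im=ctrl.camera("wrist");s=ctrl.observe();print(s["ee_pos"],s["contact_force"],s["wrist_torque"])
th=np.linspace(0,2*np.pi,60)
for r,z,c in((.023,.06,(0,0,255)),(.011,.06,(0,255,0)),(.035,.03,(255,0,255))):
    cv2.polylines(im,[np.array([proj(pw((r*np.cos(a),r*np.sin(a),z),V),w) for a in th]).round().astype(int)],True,c,1)
cv2.imwrite("pics/w5.png",cv2.resize(im[150:340,140:380],(720,570)))
E
```

```text
[ 0.54890908 -0.02076976  0.03869971] [ 2.23642992  1.54595357 -0.27875511] [ 0.32187531 -0.25753994  0.00963264]
```

View pics/w5.png

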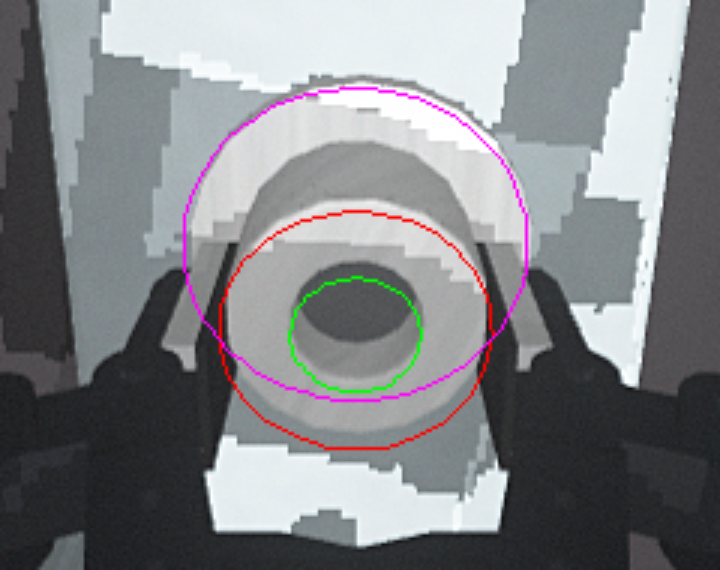

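The anvil and die are displaced from the overlay by the same 12 px or so. That is a wrist-camera bias, so the die had not slipped in the grip. It sits on the anvil: firm contact at TCP z 0.0386, exactly 30 mm above the grasp height. Releasing it.

carry_out(commands=[{"claw": 0.45, "x": 0, "y": 0, "z": 0, "twist": 0}, {"claw": 0.4, "x": 0, "y": 0, "z": 0, "twist": 0}, {"claw": 0.3, "x": 0, "y": 0, "z": 0, "twist": 0}, {"claw": 0.3, "x": 0, "y": 0, "z": 0, "twist": 0}, {"claw": 0.3, "x": 0, "y": 0, "z": -0.03, "twist": 0}, {"claw": 0.3, "x": 0, "y": 0, "z": -0.1, "twist": 0}, {"claw": 0.3, "x": 0, "y": 0, "z": -0.25, "twist": 0}, {"claw": 0.3, "x": 0, "y": 0, "z": -0.4, "twist": 0}, {"claw": 0.3, "x": 0, "y": 0, "z": -0.4, "twist": 0}])

```text
time: 10.05
ee_pos: [0.5529, -0.0216, 0.1251]
orientation: [0.004, -0.028, 1.0, 0.0]
contact_force: [0.9, -0.3, 1.1]
gripper_width: 0.704
```

```bash
python3 - <<'E'
from h import *
w=ctrl.camera_params("wrist");im=ctrl.camera("wrist");s=ctrl.camera("scene");p=ctrl.camera_params("scene")
st=ctrl.observe();print(st["gripper_width"],st["contact_force"])
cv2.imwrite("pics/b6.png",np.hstack([cv2.resize(im[110:310,150:370],(440,400)),cv2.resize(s[165:265,190:280],(360,400),interpolation=cv2.INTER_CUBIC)]))
for d in ctrl.outline_of("die","wrist"): print(d["conf"],d["extent"],back(d["extent"][:2],.06,w))
gp(.065,-.084,.3,2.9)
E
```

```text
0.6987266417393698 [-0.2567091   0.41613214 -0.00781031]
0.79 [261.2, 188.1, 58.5, 58.1] [ 0.54138971 -0.02007595  0.06      ]
xyz frac [-0.319 -0.42  -0.905] twist -2.99 yaw 93.2 pos [ 0.5491 -0.021   0.1192] down [-0.001  0.002 -1.   ]
```

View pics/b6.png

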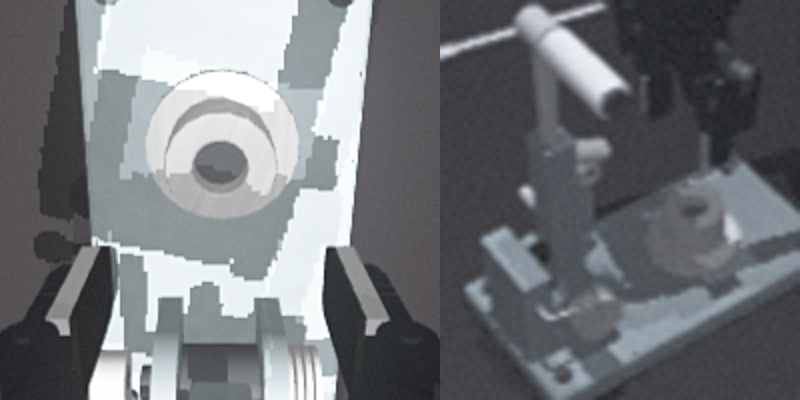

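The wrist view (left half) shows the die flat on the anvil and concentric at (220,150). The scene view (right half) shows it upright on the anvil at (690,220). Next I go up, turn the jaws along the press's x and move behind the catch ball.

carry_out(commands=[{"claw": 0.3, "x": 0, "y": -0.03, "z": -0.2, "twist": 0.2}, {"claw": 0.5, "x": 0, "y": -0.1, "z": -0.4, "twist": 0.45}, {"claw": 0.8, "x": 0, "y": -0.2, "z": -0.6, "twist": 0.7}, {"claw": 1, "x": 0, "y": -0.3, "z": -0.75, "twist": 0.95}, {"claw": 1, "x": 0, "y": -0.42, "z": -0.75, "twist": 1}, {"claw": 1, "x": 0, "y": -0.42, "z": -0.75, "twist": 1}], squeeze=30)

```text
time: 10.8
ee_pos: [0.5539, -0.1076, 0.269]
orientation: [-0.001, 0.233, 0.972, 0.001]
contact_force: [0.1, 0.6, -1.0]
gripper_width: -0.0
```

carry_out(commands=[{"claw": 1, "x": 0, "y": 0, "z": 0, "twist": 0.25}, {"claw": 1, "x": 0, "y": 0, "z": 0, "twist": 0.5}, {"claw": 1, "x": 0, "y": 0, "z": 0, "twist": 0.75}, {"claw": 1, "x": 0, "y": 0, "z": 0, "twist": 1}, {"claw": 1, "x": 0, "y": 0, "z": 0, "twist": 1}])

```text
time: 11.3
ee_pos: [0.5529, -0.1067, 0.267]
orientation: [-0.003, 0.477, 0.879, 0.0]
contact_force: [0.4, -0.1, 1.1]
gripper_width: -0.002
```

carry_out(commands=[{"claw": 1, "x": 0, "y": 0, "z": 0, "twist": 0.25}, {"claw": 1, "x": 0, "y": 0, "z": 0, "twist": 0.5}, {"claw": 1, "x": 0, "y": 0, "z": 0, "twist": 0.75}, {"claw": 1, "x": 0, "y": 0, "z": 0, "twist": 1}, {"claw": 1, "x": 0, "y": 0, "z": 0, "twist": 1}])

```text
time: 11.8
ee_pos: [0.5523, -0.106, 0.2657]
orientation: [-0.004, 0.687, 0.726, -0.001]
contact_force: [0.4, -0.0, 0.3]
gripper_width: 0.002
```

```bash
python3 -c "
from h import *
gp(.103,-.087,.25,2.9)"
```

```text
xyz frac [-0.012  0.518  0.075] twist 0.008 yaw 3.2 pos [ 0.5523 -0.106   0.2657] down [-0.007  0.004 -1.   ]
```

carry_out(commands=[{"claw": 1, "x": -0.012, "y": 0.15, "z": 0, "twist": 0}, {"claw": 1, "x": -0.012, "y": 0.3, "z": 0, "twist": 0}, {"claw": 1, "x": -0.012, "y": 0.45, "z": 0.03, "twist": 0}, {"claw": 1, "x": -0.012, "y": 0.52, "z": 0.08, "twist": 0}, {"claw": 1, "x": -0.012, "y": 0.52, "z": 0.2, "twist": 0}, {"claw": 1, "x": -0.012, "y": 0.52, "z": 0.35, "twist": 0}, {"claw": 1, "x": -0.012, "y": 0.52, "z": 0.48, "twist": 0}, {"claw": 1, "x": -0.012, "y": 0.52, "z": 0.53, "twist": 0}, {"claw": 1, "x": -0.012, "y": 0.52, "z": 0.53, "twist": 0}])

```text
time: 12.7
ee_pos: [0.654, -0.1017, 0.1564]
orientation: [-0.006, 0.686, 0.727, -0.002]
contact_force: [-0.7, 0.0, 0.3]
gripper_width: -0.001
```

```bash
python3 - <<'E'
from h import *
gp(.103,-.087,.157,2.9);print(ctrl.observe()["contact_force"])
s=ctrl.camera("scene");w=ctrl.camera("wrist")
cv2.imwrite("pics/b7.png",np.hstack([cv2.resize(s[145:265,175:285],(440,480),interpolation=cv2.INTER_CUBIC),cv2.resize(w[150:384,136:376],(360,480))]))
E
```

```text
xyz frac [-0.006  0.008 -0.003] twist 0.015 yaw 3.4 pos [ 0.654  -0.1017  0.1564] down [-0.011  0.005 -1.   ]
[-0.7315345   0.01508283  0.30236007]
```

View pics/b7.png

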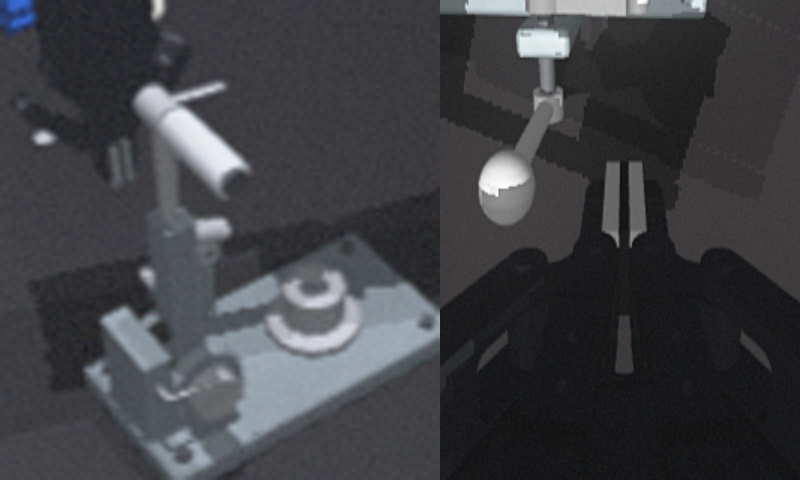

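The wrist view (right half) shows the ball at (507,187) forward of the shut fingertips at (625,200), in line with their width. I'm pushing it along the arc.

carry_out(commands=[{"claw": 1, "x": -0.003, "y": -0.04, "z": 0.02, "twist": 0}, {"claw": 1, "x": -0.003, "y": -0.09, "z": 0.02, "twist": 0}, {"claw": 1, "x": -0.003, "y": -0.14, "z": 0.02, "twist": 0}, {"claw": 1, "x": -0.003, "y": -0.19, "z": 0.02, "twist": 0}, {"claw": 1, "x": -0.003, "y": -0.24, "z": 0.02, "twist": 0}, {"claw": 1, "x": -0.003, "y": -0.29, "z": 0.025, "twist": 0}, {"claw": 1, "x": -0.003, "y": -0.33, "z": 0.03, "twist": 0}, {"claw": 1, "x": -0.003, "y": -0.33, "z": 0.03, "twist": 0}])

```text
time: 13.6
ee_pos: [0.5889, -0.1067, 0.1542]
orientation: [-0.004, 0.687, 0.727, -0.001]
contact_force: [-0.4, -0.6, 0.1]
gripper_width: 0.002
```

```bash
python3 - <<'E'
from h import *
gp(.012,-.087,.132,2.9);gp(.004,-.087,.109,2.9);print(ctrl.observe()["contact_force"])
w=ctrl.camera("wrist");p=ctrl.camera_params("wrist")
for d in ctrl.outline_of("catch_ball","wrist"): print(d["conf"],d["extent"])
for th in(0,.4,.6,.7,.8,.9,1,1.1,1.3): print(th,proj(pw((.065-.065*np.sin(th),-.082,.102+.065*np.cos(th)),V),p).round())
E
```

```text
xyz frac [ 0.004 -0.12   0.112] twist 0.012 yaw 3.3 pos [ 0.5889 -0.1067  0.1542] down [-0.007  0.004 -1.   ]
xyz frac [ 0.003 -0.159  0.227] twist 0.012 yaw 3.3 pos [ 0.5889 -0.1067  0.1542] down [-0.007  0.004 -1.   ]
[-0.42632502 -0.63061609  0.14127229]
0.76 [229.4, 228.6, 37.2, 31.9]
0.22 [417.9, 96.1, 188.2, 126.2]
0 [310. 245.]
0.4 [263. 240.]
0.6 [243. 235.]
0.7 [234. 232.]
0.8 [227. 228.]
0.9 [221. 225.]
1 [216. 221.]
1.1 [212. 217.]
1.3 [208. 210.]
```

carry_out(commands=[{"claw": 1, "x": 0.003, "y": -0.04, "z": 0.03, "twist": 0}, {"claw": 1, "x": 0.003, "y": -0.08, "z": 0.06, "twist": 0}, {"claw": 1, "x": 0.003, "y": -0.11, "z": 0.09, "twist": 0}, {"claw": 1, "x": 0.003, "y": -0.13, "z": 0.12, "twist": 0}, {"claw": 1, "x": 0.003, "y": -0.145, "z": 0.15, "twist": 0}, {"claw": 1, "x": 0.003, "y": -0.155, "z": 0.18, "twist": 0}, {"claw": 1, "x": 0.003, "y": -0.16, "z": 0.21, "twist": 0}, {"claw": 1, "x": 0.003, "y": -0.16, "z": 0.225, "twist": 0}, {"claw": 1, "x": 0.003, "y": -0.16, "z": 0.225, "twist": 0}])

```text
time: 14.6
ee_pos: [0.5571, -0.1077, 0.1087]
orientation: [-0.004, 0.687, 0.727, -0.001]
contact_force: [-0.2, -0.0, 0.8]
gripper_width: -0.001
```

```bash
python3 - <<'E'
from h import *
gp(.004,-.087,.109,2.9);print(ctrl.observe()["contact_force"])
w=ctrl.camera("wrist");p=ctrl.camera_params("wrist")
for d in ctrl.outline_of("catch_ball","wrist"): print(d["conf"],d["extent"])
for th in(.8,1,1.2,1.3,1.4,1.5,1.6,1.7): print(th,proj(pw((.065-.065*np.sin(th),-.082,.102+.065*np.cos(th)),V),p).round())
E
```

```text
xyz frac [-0.    -0.001 -0.001] twist 0.012 yaw 3.3 pos [ 0.5571 -0.1077  0.1087] down [-0.007  0.004 -1.   ]
[-0.20249925 -0.03425829  0.83378672]
0.94 [247.4, 223.6, 34.5, 26.1]
0.8 [287. 275.]
1 [269. 262.]
1.2 [257. 249.]
1.3 [253. 244.]
1.4 [251. 238.]
1.5 [250. 233.]
1.6 [250. 228.]
1.7 [251. 223.]
```

carry_out(commands=[{"claw": 1, "x": 0, "y": 0, "z": -0.1, "twist": 0}, {"claw": 1, "x": 0, "y": 0, "z": -0.3, "twist": 0}, {"claw": 1, "x": 0, "y": 0, "z": -0.55, "twist": 0}, {"claw": 0.8, "x": 0, "y": 0, "z": -0.8, "twist": 0}, {"claw": 0.6, "x": 0.1, "y": 0.03, "z": -1, "twist": 0}, {"claw": 0.4, "x": 0.3, "y": 0.1, "z": -1, "twist": 0}, {"claw": 0.3, "x": 0.5, "y": 0.2, "z": -1, "twist": 0}, {"claw": 0.3, "x": 0.68, "y": 0.25, "z": -1, "twist": 0}, {"claw": 0.3, "x": 0.68, "y": 0.25, "z": -1, "twist": 0}])

```text
time: 15.6
ee_pos: [0.6017, 0.0345, 0.3099]
orientation: [-0.004, 0.685, 0.729, 0.0]
contact_force: [0.2, -0.8, -0.6]
gripper_width: 0.7
```

```bash
python3 - <<'E'
from h import *
w=ctrl.camera("wrist");p=ctrl.camera_params("wrist");s=ctrl.camera("scene");sp=ctrl.camera_params("scene")
gp(.11,.05,.255,2.9)
for d in ctrl.outline_of("grip","wrist"): print("grip",d["conf"],np.round(d["extent"],1))
for x in(.10,.105,.11,.115,.12): print(x,proj(pw((x,.05,.274),V),p).round(1),proj(pw((x,.05,.274),V),sp).round(1))
for d in ctrl.outline_of("catch_ball","scene"): print("ball",d["conf"],d["extent"])
for th in(1.2,1.4,1.6,1.7): print(th,proj(pw((.065-.065*np.sin(th),-.082,.102+.065*np.cos(th)),V),sp).round(1))
cv2.imwrite("pics/b8.png",np.hstack([cv2.resize(s[145:265,175:285],(400,436),interpolation=cv2.INTER_CUBIC),cv2.resize(w[90:384,140:400],(386,436))]))
E
```

```text
xyz frac [0.001 0.276 0.272] twist 0.016 yaw 3.4 pos [0.6012 0.0308 0.3097] down [-0.006  0.003 -1.   ]
grip 0.69 [339.2 216.2  39.8  80.3]
0.1 [320.8 219.4] [229.3 181.5]
0.105 [327.9 219.5] [227.5 182.3]
0.11 [335.  219.5] [225.7 183.1]
0.115 [342.1 219.6] [223.9 183.9]
0.12 [349.2 219.7] [222.1 184.7]
ball 0.19 [203.1, 148.7, 19.8, 13.4]
1.2 [234.7 185.5]
1.4 [235.9 188.3]
1.6 [236.3 191.5]
1.7 [236.2 193.2]
```

View pics/b8.png

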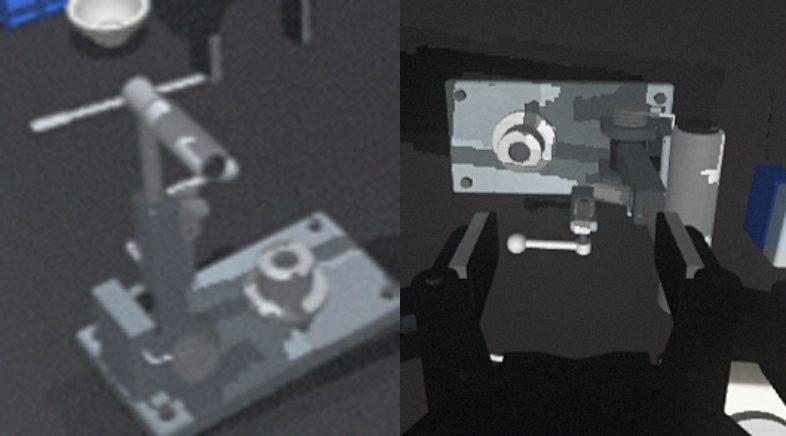

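The catch lies level: in the right half the ball is at (516,243), with its rod horizontal and pointing forward. The barrel is at (690,180), about x = 0.112 in the press frame. I'm gripping it.

carry_out(commands=[{"claw": 0.3, "x": 0, "y": 0.1, "z": 0, "twist": -0.01}, {"claw": 0.3, "x": 0, "y": 0.2, "z": 0, "twist": -0.01}, {"claw": 0.3, "x": 0, "y": 0.285, "z": 0, "twist": -0.01}, {"claw": 0.3, "x": 0, "y": 0.285, "z": 0.05, "twist": -0.01}, {"claw": 0.3, "x": 0, "y": 0.285, "z": 0.12, "twist": -0.01}, {"claw": 0.3, "x": 0, "y": 0.285, "z": 0.2, "twist": -0.01}, {"claw": 0.3, "x": 0, "y": 0.285, "z": 0.26, "twist": -0.01}, {"claw": 0.3, "x": 0, "y": 0.285, "z": 0.272, "twist": -0.01}, {"claw": 0.3, "x": 0, "y": 0.285, "z": 0.272, "twist": -0.01}])

```text
time: 16.7
ee_pos: [0.6569, 0.0327, 0.2539]
orientation: [-0.004, 0.685, 0.729, -0.002]
contact_force: [0.4, 0.4, 0.2]
gripper_width: 0.699
```

carry_out(commands=[{"claw": 0.6, "x": 0, "y": 0, "z": 0, "twist": 0}, {"claw": 1, "x": 0, "y": 0, "z": 0, "twist": 0}, {"claw": 1, "x": 0, "y": 0, "z": 0, "twist": 0}, {"claw": 1, "x": 0, "y": 0, "z": 0, "twist": 0}, {"claw": 1, "x": 0, "y": 0, "z": 0, "twist": 0}], squeeze=60)

```text
time: 17.2
ee_pos: [0.6568, 0.0327, 0.255]
orientation: [-0.004, 0.685, 0.729, -0.001]
contact_force: [-4.0, 0.1, 5.1]
gripper_width: 0.261
```

```bash
python3 - <<'E'
from h import *
s=ctrl.observe();print(s["contact_force"],s["gripper_width"])
e=s["ee_pos"];c,n=np.cos(V[2]),np.sin(V[2]);d=e-[V[0],V[1],0];L=np.array([c*d[0]+n*d[1],-n*d[0]+c*d[1],d[2]]);print("press frame",L.round(4))
g=np.array([L[0],L[2]+.019]);v=g-[.11,.052];print("r",np.hypot(*v),"th",np.arctan2(-v[0],v[1]))
r=.222
for th in np.arange(.1,1.36,.05):
    print(round(th,2),np.round([(.11-r*np.sin(th)-L[0])/.2,-(.052+r*np.cos(th)-.019-L[2])/.2],3))
gp(.11,.05,.255,2.9)
E
```

```text
[-4.01197655  0.11014297  5.11230687] 0.2610134879997127
press frame [0.1109 0.0482 0.255 ]
r 0.22200846310717257 th -0.003946894623662941
0.1 [-0.115  0.006]
0.15 [-0.17   0.012]
0.2 [-0.225  0.022]
0.25 [-0.279  0.035]
0.3 [-0.332  0.05 ]
0.35 [-0.385  0.067]
0.4 [-0.437  0.088]
0.45 [-0.487  0.111]
0.5 [-0.537  0.136]
0.55 [-0.585  0.164]
0.6 [-0.631  0.194]
0.65 [-0.676  0.226]
0.7 [-0.719  0.261]
0.75 [-0.761  0.298]
0.8 [-0.801  0.337]
0.85 [-0.838  0.377]
0.9 [-0.874  0.42 ]
0.95 [-0.907  0.464]
1.0 [-0.938  0.51 ]
1.05 [-0.967  0.558]
1.1 [-0.994  0.607]
1.15 [-1.018  0.657]
1.2 [-1.039  0.708]
1.25 [-1.058  0.76 ]
1.3 [-1.074  0.813]
1.35 [-1.087  0.867]
xyz frac [ 0.009 -0.004  0.   ] twist 0.021 yaw 3.5 pos [0.6568 0.0327 0.255 ] down [-0.008  0.003 -1.   ]
```

carry_out(commands=[{"claw": 1, "x": 0, "y": -0.03, "z": 0, "twist": 0}, {"claw": 1, "x": 0, "y": -0.06, "z": 0.002, "twist": 0}, {"claw": 1, "x": 0.001, "y": -0.115, "z": 0.006, "twist": 0}, {"claw": 1, "x": 0.001, "y": -0.17, "z": 0.012, "twist": 0}, {"claw": 1, "x": 0.002, "y": -0.225, "z": 0.022, "twist": 0}, {"claw": 1, "x": 0.003, "y": -0.279, "z": 0.035, "twist": 0}, {"claw": 1, "x": 0.003, "y": -0.332, "z": 0.05, "twist": 0}])

```text
time: 17.9
ee_pos: [0.5904, 0.0296, 0.2456]
orientation: [-0.003, 0.685, 0.729, -0.0]
contact_force: [3.6, 2.2, -0.1]
gripper_width: 0.26
```

```bash
cat >> h.py <<'E'
def lev(ths):
    s=ctrl.observe();print("F",s["contact_force"].round(1),s["gripper_width"].round(3))
    e=s["ee_pos"];c,n=np.cos(V[2]),np.sin(V[2]);d=e-[V[0],V[1],0];L=np.array([c*d[0]+n*d[1],-n*d[0]+c*d[1],d[2]])
    v=np.array([L[0],L[2]+.019])-[.11,.052];print("press",L.round(4),"r",np.hypot(*v).round(4),"th",np.arctan2(-v[0],v[1]).round(3))
    for th in ths: print(round(th,2),end=" ");gp(.11-.222*np.sin(th),L[1],.052+.222*np.cos(th)-.019)
E
python3 -c "
from h import *
lev(np.arange(.35,1.27,.1))" | sed 's/twist.*//'
```

```text
Traceback (most recent call last):
  File "h.py", line 22, in lev
    s=ctrl.observe();print("F",s["contact_force"].round(1),s["gripper_width"].round(3))
                                                           ^^^^^^^^^^^^^^^^^^^^^^^^
AttributeError: 'float' object has no attribute 'round'
```

Force is low at 3.6 N, so the lever is free and following.

```bash
sed -i 's/,s\["gripper_width"\].round(3)//' h.py
python3 -c "
from h import *
lev(np.arange(.35,1.27,.1))" | sed 's/twist.*//'
```

```text
F [ 3.6  2.2 -0.1]
press [0.0444 0.0485 0.2456] r 0.2225 th 0.299
0.35 xyz frac [ 0.001 -0.053  0.021] 
0.45 xyz frac [ 0.002 -0.155  0.065] 
0.55 xyz frac [ 0.002 -0.252  0.118] 
0.65 xyz frac [ 0.003 -0.343  0.181] 
0.75 xyz frac [ 0.004 -0.427  0.253] 
0.85 xyz frac [ 0.004 -0.504  0.333] 
0.95 xyz frac [ 0.005 -0.573  0.42 ] 
1.05 xyz frac [ 0.005 -0.632  0.514] 
1.15 xyz frac [ 0.005 -0.682  0.613] 
1.25 xyz frac [ 0.005 -0.722  0.717]
```

carry_out(commands=[{"claw": 1, "x": 0.001, "y": -0.053, "z": 0.021, "twist": 0}, {"claw": 1, "x": 0.002, "y": -0.105, "z": 0.042, "twist": 0}, {"claw": 1, "x": 0.002, "y": -0.155, "z": 0.065, "twist": 0}, {"claw": 1, "x": 0.002, "y": -0.204, "z": 0.09, "twist": 0}, {"claw": 1, "x": 0.002, "y": -0.252, "z": 0.118, "twist": 0}, {"claw": 1, "x": 0.003, "y": -0.298, "z": 0.149, "twist": 0}, {"claw": 1, "x": 0.003, "y": -0.343, "z": 0.181, "twist": 0}, {"claw": 1, "x": 0.004, "y": -0.386, "z": 0.216, "twist": 0}, {"claw": 1, "x": 0.004, "y": -0.427, "z": 0.253, "twist": 0}, {"claw": 1, "x": 0.004, "y": -0.466, "z": 0.292, "twist": 0}])

```text
time: 18.9
ee_pos: [0.4968, 0.0254, 0.189]
orientation: [-0.003, 0.685, 0.729, 0.0]
contact_force: [-3.5, 3.1, 10.3]
gripper_width: 0.265
```

```bash
python3 -c "
from h import *
lev(np.arange(.85,1.32,.05))" | sed 's/twist.*//'
```

```text
F [-3.5  3.1 10.3]
press [-0.0494  0.0489  0.189 ] r 0.223 th 0.796
0.85 xyz frac [ 0.    -0.037  0.047] 
0.9 xyz frac [ 0.    -0.072  0.09 ] 
0.95 xyz frac [ 0.001 -0.106  0.135] 
1.0 xyz frac [ 0.001 -0.137  0.181] 
1.05 xyz frac [ 0.001 -0.165  0.228] 
1.1 xyz frac [ 0.001 -0.191  0.277] 
1.15 xyz frac [ 0.001 -0.215  0.327] 
1.2 xyz frac [ 0.001 -0.236  0.378] 
1.25 xyz frac [ 0.001 -0.255  0.431] 
1.3 xyz frac [ 0.001 -0.271  0.484]
```

carry_out(commands=[{"claw": 1, "x": 0, "y": -0.04, "z": 0.042, "twist": 0}, {"claw": 1, "x": 0, "y": -0.077, "z": 0.085, "twist": 0}, {"claw": 1, "x": 0, "y": -0.111, "z": 0.13, "twist": 0}, {"claw": 1, "x": 0, "y": -0.143, "z": 0.177, "twist": 0}, {"claw": 1, "x": 0, "y": -0.172, "z": 0.224, "twist": 0}, {"claw": 1, "x": 0, "y": -0.198, "z": 0.274, "twist": 0}, {"claw": 1, "x": 0, "y": -0.222, "z": 0.324, "twist": 0}, {"claw": 1, "x": 0, "y": -0.235, "z": 0.35, "twist": 0}, {"claw": 1, "x": 0, "y": -0.243, "z": 0.375, "twist": 0}, {"claw": 1, "x": 0, "y": -0.243, "z": 0.375, "twist": 0}])

```text
time: 19.9
ee_pos: [0.4476, 0.0231, 0.1132]
orientation: [-0.003, 0.685, 0.729, 0.001]
contact_force: [3.5, 3.4, 5.2]
gripper_width: 0.264
```

```bash
python3 -c "
from h import *
lev(np.arange(1.2,1.35,.025))" | sed 's/twist.*//'
```

```text
F [3.5 3.4 5.2]
press [-0.0985  0.049   0.1132] r 0.2234 th 1.204
1.2 xyz frac [-0.     0.008 -0.001] 
1.22 xyz frac [-0.    -0.002  0.025] 
1.25 xyz frac [-0.    -0.011  0.051] 
1.27 xyz frac [-0.    -0.019  0.077] 
1.3 xyz frac [-0.    -0.027  0.104] 
1.32 xyz frac [-0.    -0.034  0.131] 
1.35 xyz frac [-0.    -0.04   0.158]
```

carry_out(commands=[{"claw": 1, "x": 0, "y": -0.006, "z": 0.018, "twist": 0}, {"claw": 1, "x": 0, "y": -0.012, "z": 0.034, "twist": 0}, {"claw": 1, "x": 0, "y": -0.016, "z": 0.045, "twist": 0}, {"claw": 1, "x": 0, "y": -0.016, "z": 0.045, "twist": 0}])

```text
time: 20.3
ee_pos: [0.4445, 0.0229, 0.1044]
orientation: [-0.003, 0.685, 0.729, 0.001]
contact_force: [2.3, 2.8, 7.7]
gripper_width: 0.261
```

carry_out(commands=[{"claw": 1, "x": 0, "y": -0.003, "z": 0.01, "twist": 0}, {"claw": 1, "x": 0, "y": -0.004, "z": 0.015, "twist": 0}, {"claw": 1, "x": 0, "y": -0.004, "z": 0.015, "twist": 0}], squeeze=90)

```text
time: 20.6
ee_pos: [0.4445, 0.023, 0.1041]
orientation: [-0.003, 0.685, 0.729, 0.001]
contact_force: [-5.8, 4.7, 26.7]
gripper_width: 0.257
```

carry_out(commands=[{"claw": 1, "x": 0, "y": 0.001, "z": 0.018, "twist": 0}, {"claw": 1, "x": 0, "y": 0.001, "z": 0.02, "twist": 0}, {"claw": 1, "x": 0, "y": 0.001, "z": 0.02, "twist": 0}, {"claw": 1, "x": 0, "y": 0.001, "z": 0.02, "twist": 0}])

```text
time: 21.0
ee_pos: [0.4446, 0.023, 0.1037]
orientation: [-0.003, 0.685, 0.729, 0.001]
contact_force: [-16.1, 4.1, 40.4]
gripper_width: 0.257
```

```bash
python3 - <<'E'
from h import *
lev([1.25])
s=ctrl.camera("scene");t=ctrl.camera("top");w=ctrl.camera("wrist")
lev([])
tt=cv2.resize(t[125:225,215:310],(380,400),interpolation=cv2.INTER_CUBIC)
cv2.imwrite("pics/b9.png",np.hstack([cv2.resize(s[145:265,175:295],(400,400),interpolation=cv2.INTER_CUBIC),tt]))
p=ctrl.camera_params("top")
for d in ctrl.outline_of("catch_ball","top"): print(d["conf"],d["extent"])
for th in(1.2,1.4,1.6,1.7): print(th,proj(pw((.065-.065*np.sin(th),-.082,.102+.065*np.cos(th)),V),p).round(1))
E
```

```text
F [-16.1   4.1  40.4]
press [-0.1016  0.0491  0.1037] r 0.2231 th 1.248
1.25 xyz frac [-0.     0.005  0.004] twist 0 yaw 3.6 pos [0.4446 0.023  0.1037] down [-0.004  0.005 -1.   ]
F [-16.9   4.4  40.6]
press [-0.1016  0.0492  0.1037] r 0.2231 th 1.248
0.33 [149.1, 130.9, 28.9, 35.2]
1.2 [288.8 181.9]
1.4 [288.5 183.4]
1.6 [288.1 184. ]
1.7 [287.9 184. ]
```

View pics/b9.png

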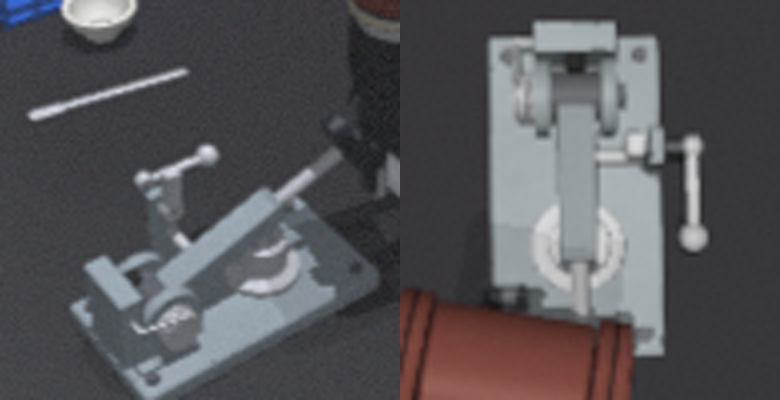

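The views show the lever fully down on the die, the catch level with its ball at about top px (288,184), and the spatula and mortar undisturbed. I'm easing the radial side load on the handle and keeping the down force.

carry_out(commands=[{"claw": 1, "x": 0, "y": -0.006, "z": 0.02, "twist": 0}, {"claw": 1, "x": 0, "y": -0.01, "z": 0.02, "twist": 0}, {"claw": 1, "x": 0, "y": -0.01, "z": 0.02, "twist": 0}, {"claw": 1, "x": 0, "y": -0.01, "z": 0.02, "twist": 0}, {"claw": 1, "x": 0, "y": -0.01, "z": 0.02, "twist": 0}])

```text
time: 21.7
ee_pos: [0.4445, 0.023, 0.1038]
orientation: [-0.002, 0.685, 0.729, 0.002]
contact_force: [-7.5, 4.7, 34.7]
gripper_width: 0.254
```

```bash
python3 - <<'E'
from h import *
lev([])
for i in range(6): ctrl.camera("top")
lev([])
E
```

```text
F [-7.5  4.7 34.7]
press [-0.1016  0.0491  0.1038] r 0.2232 th 1.248
F [-8.   5.1 35. ]
press [-0.1016  0.0491  0.1038] r 0.2232 th 1.248
```

```bash
python3 -c "
from rig import ctrl
print(ctrl.finish_job())"
```

```text
the job is handed in; nothing more can be done
None
```

I set the steel die ring on the anvil over the post and let it go. Then I flipped the catch, pulled the lever down by its barrel handle, and handed the job in with the gripper holding it under load. The clock read about 22 s of the 70 s.

**Last checks**
- **Die:** it met the anvil exactly 30 mm above the height I picked it up at. After release the camera showed it flat and centred.
- **Catch:** it ended at about 1.6 rad. That comes from where I pushed the ball, and the wrist, scene and top pictures agree that it lies level.
- **Lever:** it stopped at 1.248 rad, where the punch meets the disc (1.25).
- **Load:** the wrist force held steady at about 35 N up, roughly 31 N along the lever's swing. By the spring figures that is about 50 N under the punch.

**Disagreements or failures**
- **Wrist camera:** its overlay was a few mm off at close range, so I relied on force and height to judge the seating.
- **Seating push:** for a moment the die was pressed with about 23 N down and 13 N sideways, and I eased that off before letting go.
- **Handle side load:** about 8 N backward and 5 N sideways were still on the handle at the end.
- **Ball detection:** the network did not find the ball reliably in the last top and scene pictures, so I judged it by eye there.
- **Other items:** I never touched the bystanders or the coloured rings. In the last pictures I checked only the spatula and mortar, which looked unmoved.

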